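Find the secret catch of the cutlery chest and open its drawer

TASK

The serving spoons are locked in the wooden cutlery chest. Feel along the ledge at its front edge, gently, until your fingertips sink into the hidden recess, press the catch at its bottom so that the drawer springs out, then pull the drawer fully open and let go. Leave the glass tumbler that stands on the chest where it is.

Things in the scene. Friction and masses are not known exactly. Their poses are not given: they have to be found in the camera images.
- chest: Plain wooden chest, fixed: 200 deep (x) by 320 wide (y) by 93 mm tall. Origin: centre of its underside; x points to its back, away from the robot, z up. Its front face (x = -100 mm) has one drawer without a handle. A ledge runs along the front of its top, 8 mm below the top, from x = -100 to -49 mm and y = -126 to 126 mm, shut in by raised ends and a step behind. Press it with less than 60 N.
- ledge_mid (a point): Middle of the ledge's surface, 85 mm above the table (x = -72, y = 0 in the chest's frame), axes as the chest's. Behind a fixed 5 mm front lip lies a row of six tiles that look alike, each 46 (x) by 42 mm (y), centred at y = -105, -63, -21, 21, 63, 105 mm from here. Five are rigid; one, unknown and different each time, is a sprung shutter that fills the mouth of a recess of the tile's size.
- catch (a joint): How far the hidden catch is pressed, in m: 0 at rest, 0.008 fully down. It lies in the recess under the one sprung tile: that tile sinks 7 mm under 1 to 2.5 N, then meets the catch, which takes 5 to 8.5 N to go its 8 mm (15 mm below the ledge in all). The drawer is freed when the catch is a little over half-way down. Both spring back when let go.
- drawer (a joint): How far the drawer is out, in m: 0 shut, 0.12 fully open; it slides along the chest's -x. Locked at 0 until the catch is pressed; then it springs out by itself within a second to about 0.055 and stays there, and must be pulled from there on against about 2 to 4 N.
- drawer_edge (a point): Middle of the top edge of the drawer's front panel, 58 mm above the table; moves with the drawer (x = -94, y = 0 mm in the chest's frame when shut), axes as the chest's. The panel is 12 mm thick, 286 mm wide. Once sprung out, there is an open gap of about 43 mm between the panel and the chest's front face; in it the drawer's floor lies 24 mm above the table.
- tumbler_mid (a point): Glass tumbler, 68 mm across and 100 mm tall, standing on the back of the chest's top (its underside is 93 mm above the table); the point is its centre, half-way up. A small steel bowl stands beside it.

How it is judged:
By the outcome, as a careful person would: the job done as asked, in the order asked, and still so for the second after the job is handed in, with the robot touching nothing.
It also fails if it takes over 67 s, if anything falls off the work surface, if the arm or the gripper's body presses on something with over 40 N, if the wrist force passes 120 N, or if a joint passes its speed limit or range.

ROBOT

A 6-joint arm with a two-finger parallel gripper is mounted at the origin on the work surface. World frame = base frame: x ahead of the robot, y to its left, z up, the work surface at z = 0. Lengths are in m, angles in rad, forces in N, time in s.
With the tool pointing down it reaches from about 0.3 to 0.775 m from the base axis. Payload 14.6 kg.
Tool frame: the origin (TCP) lies on the centre line of the jaws, within the pads' length; the fingertips stand 19 mm ahead of it and the grasp point (between the pads) is the TCP; z points along the fingers, y is the direction in which the jaws open and shut (so a half turn about z gives the same grasp; the last joint's range is limited). The gripper opens to 94 mm and grips with 3 to 60 N. Pads are 16 mm wide; open, the fingers measure 119 mm over their backs; the gripper's body (75 mm by 177 mm) begins 78 mm behind the grasp point.
Start: joints at [-1.223, 0.3, 1.521, -0, 1.321, -0.067], TCP at [0.222, -0.503, 0.224] pointing down, gripper open.
Joint ranges: [-3.03, 3.03], [-0.79, 2.21], [0.23, 2.52], [-1.04, 4.18], [0, 3.07], [-2.55, 2.55]. Speed limits (rad/s): [2.22, 2.22, 2.57, 3.14, 3.14, 3.14].

INTERFACE

Orientations are given as [roll, pitch, yaw] about the fixed x, y, z axes, in that order (R = Rz(yaw) Ry(pitch) Rx(roll)).
In Python, from station import ctrl gives the robot as it stands. The module is installed in compiled form; this text tells all that it offers.
- The arm moves only by the shell command python3 -m creep 'ROWS' [FORCE]. ROWS is a JSON object of lists of equal length, an entry for each row: "translation": the shift along the world's x, y, z in mm, a list of three; "yaw": the turn about the world's z in rad; "gripper": the closure in counts, from 0 (fully open) to 255 (shut). A call has 1 to 5 rows; each row is the pose to reach, as a shift and turn from the pose measured when the call began; what a row does not reach only later rows make up. A row lasts 1/12 s, in which the tool goes at most 41.7 mm and 7.16 degrees, less where a joint would pass 70% of its speed; a pose out of reach is approached as far as the arm can. A call with a gripper value outside its range is refused whole. The fingers move at their own pace and stop on an object; FORCE is the grip in N (left out, the last holds). Time passes only in rows, so rows that repeat a pose let the fingers close. It gives the time, the measured TCP pose, the force and the opening at its end, in the units of the state.
- ctrl.get_obs(): the state, without advancing time (a new reading comes with each control period).
- ctrl.camera(name): name is "scene" or "top"; returns a dict with "pixels" (400x640x3 uint8, red, green, blue), "depth" (400x640 float32, m along the optical axis (not along the pixel's ray), 0 where there is no reading), "fx", "fy", "cx", "cy" (pixels), "R" (3x3) and "t" (3): a world point X has camera coordinates R X + t. Camera axes: x right, y down, z forward; pixel columns grow to the right and rows downward; lengths in m; the calibration is good to about 2 mm. A picture is of the moment at which its call begins.
- ctrl.hand_in(): hands the job in, once; it reports no verdict.
The state is a dict: "time_s": time; "qpos": joint angles; "joint_vel": joint speeds; "tau": joint torques, N m; "ee_pos": TCP position; "eef_rot": TCP orientation; "force": force on the tool from outside, world axes, zero at the start; "moment": the same for the moment, N m; "grip_width": finger opening in m.
Only numpy, scipy, OpenCV 4.12 (cv2) and the standard library are available. Lean on these libraries where they do the work, as an engineer would, in place of code of your own. Each camera call takes 0.05 s, during which the arm holds its last target. There are 200 camera calls.

## Working session

There is one attempt and no reset: what is moved stays moved. The work goes in short steps, Python scripts to look and compute and a shell command to move; the robot and the scene stay as the last step left them, time stands still between calls to the robot, and variables do not carry over. Pictures are saved under pics/ and viewed, about 8 in all and at most 12, crops included, and the job is handed in when it is done.

```bash
mkdir -p pics; cat > h.py <<'E'
import numpy as np, cv2
from station import ctrl
def shot(name,fn):
    c=ctrl.camera(name); cv2.imwrite('pics/'+fn,c['pixels'][:,:,::-1]); np.savez('/tmp/'+fn+'.npz',**c); return c
def pts(c):
    v,u=np.mgrid[0:400,0:640]; d=c['depth']
    X=np.stack([(u-c['cx'])/c['fx']*d,(v-c['cy'])/c['fy']*d,d],-1)
    P=(X-c['t'])@c['R']; P[d==0]=np.nan; return P
E
python3 - <<'E'
from h import *
o=ctrl.get_obs();print(o)
for n in('top','scene'):
    c=shot(n,n+'0.png'); P=pts(c)
    print(n,-c['R'].T@c['t'],c['R'].round(2).tolist())
    for lo,hi in((.08,.088),(.089,.098),(.18,.205)):
        m=((P[...,2]>lo)&(P[...,2]<hi)&(P[...,0]>.25)).astype('uint8')
        k,_,s,_=cv2.connectedComponentsWithStats(m)
        for i in range(1,k):
            if s[i,4]>60:
                q=P[_==i] if 0 else P[cv2.connectedComponents(m)[1]==i]
                r=cv2.minAreaRect((q[:,:2]*1000).astype('float32'))
                print(lo,s[i],np.round(r[0]),np.round(r[1]),round(r[2],1),q[:,2].mean().round(4))
E
```

```text
{'time_s': 0.0, 'qpos': array([-1.22260339e+00,  3.00477536e-01,  1.52163049e+00, -1.65671473e-05,
        1.32071139e+00, -6.65891493e-02]), 'joint_vel': array([-1.50685042e-03, -1.70394766e-04,  2.44804160e-05, -5.36417629e-04,
        2.42730150e-04,  1.16672344e-03]), 'tau': array([-3.89761717e-04, -5.31810451e+01, -3.52739954e+01,  7.07970886e-02,
        2.44578416e-02, -1.01313901e-04]), 'ee_pos': array([ 0.22155352, -0.50311385,  0.2238619 ]), 'eef_rot': array([-3.14036754e+00, -6.56175642e-05,  4.14786158e-01]), 'force': array([ 0.36782382,  0.09128684, -0.74144957]), 'moment': array([-0.01911282, -0.00204441, -0.04905873]), 'grip_width': 0.09422485564429671}
top [0.5862767  0.02756708 0.74881622] [[0.02, -1.0, 0.01], [-0.99, -0.02, -0.13], [0.13, -0.01, -0.99]]
0.08 [578  93  32  40 156] [ 847. -477.] [78. 33.] 24.3 0.0843
0.08 [ 301  212  150   48 4274] [624. -87.] [ 51. 253.] 8.6 0.0855
0.08 [106 369  20  31  81] [378. 333.] [54. 15.] 32.0 0.084
0.08 [ 85 375  10  25  71] [369. 380.] [ 9. 39.] 82.0 0.0837
0.089 [582  89  40  42 331] [ 851. -487.] [78. 54.] 28.7 0.0938
0.0
[... 477 characters left out ...]
0.73]]
0.08 [17 94 41 14 89] [ 704. -639.] [41. 87.] 30.0 0.0812
0.08 [ 205  149  141   58 1949] [623. -90.] [ 47. 251.] 8.6 0.0858
0.08 [  0 161  32  26 150] [ 857. -467.] [65. 19.] 5.8 0.0841
0.08 [561 172  35  20 144] [348. 355.] [55. 24.] 87.2 0.0841
0.08 [555 180  39  23 141] [388. 353.] [63. 26.] 86.8 0.0841
0.08 [134 197 232  94 711] [765. -21.] [169. 375.] 40.2 0.0841
0.089 [  133   141   234   147 12279] [700. -76.] [202. 322.] 8.5 0.0938
0.089 [  0 152  29  31 225] [ 850. -474.] [72. 28.] 21.9 0.0936
0.089 [561 168  38  22 184] [349. 356.] [59. 31.] 85.9 0.0936
0.089 [557 176  40  23 160] [388. 354.] [65. 30.] 88.9 0.0935
0.18 [242 168  49  41 876] [729. -15.] [68. 67.] 51.6 0.1891
```

View pics/top0.png

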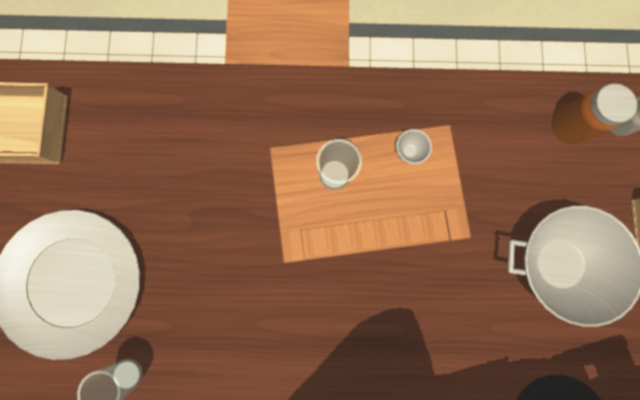

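```bash
cat >> h.py <<'E'
A=0.150; C=np.array([698.5,-76.]); 
def W(x,y): return C+np.array([[np.cos(A),-np.sin(A)],[np.sin(A),np.cos(A)]])@[x,y]
def L(w): return np.array([[np.cos(A),np.sin(A)],[-np.sin(A),np.cos(A)]])@(np.asarray(w)-C)
E
python3 -c "
from h import *
for y in(-105,-63,-21,21,63,105):
    w=W(-73,y);print(y,w.round(1),np.hypot(*w).round())
print(W(-121,0),L([727,-16]))"
```

```text
-105 [ 642.  -190.7] 670.0
-63 [ 635.7 -149.2] 653.0
-21 [ 629.5 -107.7] 639.0
21 [623.2 -66.1] 627.0
63 [616.9 -24.6] 617.0
105 [610.6  16.9] 611.0
[578.85869957 -94.08201403] [37.14626367 55.0672779 ]
```

The picture shows the chest at pixels (270–470, 126–262), with the ledge tiles along its lower edge. The tumbler is at (338,162), the bowl at (414,146), and a pot is at right (580,265). The fitted sizes (200×321, ledge 51×253) match the given ones, so I'm moving around the pot to the rightmost tile.

```bash
python3 -m creep '{"translation":[[22,31,0],[44,62,0],[66,93,0],[88,124,0],[110,155,0]],"yaw":[-0.06,-0.12,-0.18,-0.24,-0.265],"gripper":[255,255,255,255,255]}' 20
python3 -m creep '{"translation":[[25,30,0],[55,55,0],[90,75,0],[128,88,0],[165,98,0]],"yaw":[0,0,0,0,0],"gripper":[255,255,255,255,255]}'
python3 -m creep '{"translation":[[35,15,0],[70,30,0],[100,45,0],[120,50,0],[145,60,0]],"yaw":[0,0,0,0,0],"gripper":[255,255,255,255,255]}'
```

```text
time_s: 0.52
ee_pos: [0.3321, -0.3465, 0.2237]
eef_rot: [-3.14, 0.0, 0.146]
force: [1.2, -0.0, 0.1]
grip_width: 0.0643
time_s: 0.93
ee_pos: [0.4988, -0.2467, 0.2239]
eef_rot: [-3.14, -0.0, 0.147]
force: [-0.5, -1.5, 0.6]
grip_width: 0.0309
time_s: 1.35
ee_pos: [0.6446, -0.1861, 0.2231]
eef_rot: [-3.14, 0.001, 0.147]
force: [-0.0, -0.2, -0.3]
grip_width: 0.0004
```

```bash
python3 -m creep '{"translation":[[-1,-2,-30],[-3,-5,-60],[-3,-5,-90],[-3,-5,-105],[-3,-5,-109]],"yaw":[0,0,0.003,0.003,0.003],"gripper":[255,255,255,255,255]}'
python3 -m creep '{"translation":[[0,0,-2],[0,0,-4],[0,0,-6],[0,0,-7],[0,0,-8]],"yaw":[0,0,0,0,0],"gripper":[255,255,255,255,255]}'
python3 -m creep '{"translation":[[0,0,-1],[0,0,-1],[0,0,-1]],"yaw":[0,0,0],"gripper":[255,255,255]}'
python3 -m creep '{"translation":[[0,0,-1],[0,0,-1],[0,0,-1]],"yaw":[0,0,0],"gripper":[255,255,255]}'
```

```text
time_s: 1.77
ee_pos: [0.6402, -0.1906, 0.1101]
eef_rot: [-3.137, 0.006, 0.15]
force: [-1.2, 0.2, 0.3]
grip_width: 0.0003
time_s: 2.18
ee_pos: [0.6407, -0.1907, 0.1042]
eef_rot: [-3.138, 0.004, 0.15]
force: [-6.8, 3.1, 16.3]
grip_width: 0.0006
time_s: 2.43
ee_pos: [0.6411, -0.1909, 0.1043]
eef_rot: [-3.139, 0.003, 0.15]
force: [-0.7, -0.7, 6.9]
grip_width: 0.0005
time_s: 2.68
ee_pos: [0.6412, -0.1909, 0.1043]
eef_rot: [-3.139, 0.002, 0.15]
force: [-4.8, 1.4, 6.9]
grip_width: 0.0006
```

Rigid tile, with the surface at TCP z = 104.3, as expected. Next two tiles.

```bash
python3 -m creep '{"translation":[[0,0,7],[-3,20,7],[-6,41,7],[-6,41,4],[-6,41,2]],"yaw":[0,0,0,0,0],"gripper":[255,255,255,255,255]}'
python3 -m creep '{"translation":[[0,0,-1],[0,0,-2],[0,0,-3],[0,0,-4],[0,0,-4]],"yaw":[0,0,0,0,0],"gripper":[255,255,255,255,255]}'
```

```text
time_s: 3.1
ee_pos: [0.6354, -0.1494, 0.1067]
eef_rot: [-3.14, 0.002, 0.152]
force: [0.5, -1.0, -0.7]
grip_width: 0.0005
time_s: 3.52
ee_pos: [0.6356, -0.1501, 0.1043]
eef_rot: [-3.14, 0.001, 0.151]
force: [-6.3, 2.9, 14.5]
grip_width: 0.0006
```

```bash
python3 -m creep '{"translation":[[0,0,7],[-3,20,7],[-6,41,7],[-6,42,4],[-6,42,2]],"yaw":[0,0,0,0,0],"gripper":[255,255,255,255,255]}'
python3 -m creep '{"translation":[[0,0,-1],[0,0,-2],[0,0,-3],[0,0,-4],[0,0,-4]],"yaw":[0,0,0,0,0],"gripper":[255,255,255,255,255]}'
```

```text
time_s: 3.93
ee_pos: [0.6297, -0.1079, 0.1064]
eef_rot: [-3.14, 0.001, 0.152]
force: [-0.5, -0.3, 0.3]
grip_width: 0.0002
time_s: 4.35
ee_pos: [0.6299, -0.1088, 0.1042]
eef_rot: [-3.141, 0.0, 0.151]
force: [-8.9, 1.7, 16.2]
grip_width: 0.0003
```

```bash
python3 -m creep '{"translation":[[0,0,7],[-3,20,7],[-6,41,7],[-6,42,4],[-6,42,2]],"yaw":[0,0,0,0,0],"gripper":[255,255,255,255,255]}'
python3 -m creep '{"translation":[[0,0,-1],[0,0,-2],[0,0,-3],[0,0,-4],[0,0,-4]],"yaw":[0,0,0,0,0],"gripper":[255,255,255,255,255]}'
```

```text
time_s: 4.77
ee_pos: [0.624, -0.0667, 0.1062]
eef_rot: [-3.141, -0.0, 0.152]
force: [-0.0, -0.3, -0.1]
grip_width: 0.0004
time_s: 5.18
ee_pos: [0.6242, -0.0677, 0.1042]
eef_rot: [-3.141, -0.001, 0.151]
force: [-10.1, 1.5, 18.6]
grip_width: 0.0004
```

```bash
python3 -m creep '{"translation":[[0,0,7],[-3,20,7],[-6,41,7],[-7,43,4],[-7,43,2]],"yaw":[0,0,0,0,0],"gripper":[255,255,255,255,255]}'
python3 -m creep '{"translation":[[0,0,-1],[0,0,-2],[0,0,-3],[0,0,-3],[0,0,-3]],"yaw":[0,0,0,0,0],"gripper":[255,255,255,255,255]}'
```

```text
time_s: 5.6
ee_pos: [0.6172, -0.0246, 0.1061]
eef_rot: [-3.141, -0.001, 0.152]
force: [0.3, -0.6, -0.2]
grip_width: 0.0002
time_s: 6.02
ee_pos: [0.6174, -0.0256, 0.1043]
eef_rot: [-3.141, -0.001, 0.151]
force: [-7.1, 1.5, 12.7]
grip_width: 0.0005
```

```bash
python3 -m creep '{"translation":[[0,0,7],[-3,20,7],[-6,41,7],[-7,42,4],[-7,42,2]],"yaw":[0,0,0,0,0],"gripper":[255,255,255,255,255]}'
python3 -m creep '{"translation":[[0,0,-1],[0,0,-2],[0,0,-3],[0,0,-3],[0,0,-3]],"yaw":[0,0,0,0,0],"gripper":[255,255,255,255,255]}'
```

```text
time_s: 6.43
ee_pos: [0.6104, 0.0163, 0.1062]
eef_rot: [-3.141, -0.001, 0.151]
force: [-0.2, -0.6, 0.4]
grip_width: 0.0004
time_s: 6.85
ee_pos: [0.6106, 0.0158, 0.1032]
eef_rot: [3.142, -0.001, 0.151]
force: [0.8, -1.2, 1.2]
grip_width: 0.0001
```

The last tile (y' = +105) sinks. Press it gently.

```bash
python3 -m creep '{"translation":[[0,1,-1],[0,1,-2],[0,1,-4],[0,1,-5],[0,1,-5]],"yaw":[0,0,0,0,0],"gripper":[255,255,255,255,255]}'
python3 -m creep '{"translation":[[0,0,-2],[0,0,-3],[0,0,-5],[0,0,-6],[0,0,-6]],"yaw":[0,0,0,0,0],"gripper":[255,255,255,255,255]}'
python3 -m creep '{"translation":[[0,0,-1],[0,0,-2],[0,0,-3],[0,0,-3],[0,0,-3]],"yaw":[0,0,0,0,0],"gripper":[255,255,255,255,255]}'
```

```text
time_s: 7.27
ee_pos: [0.6106, 0.0167, 0.098]
eef_rot: [3.142, -0.002, 0.151]
force: [1.0, -1.2, 2.4]
grip_width: 0.0005
time_s: 7.68
ee_pos: [0.6106, 0.0168, 0.0923]
eef_rot: [3.141, -0.002, 0.151]
force: [-1.3, -0.8, 7.8]
grip_width: 0.0004
time_s: 8.1
ee_pos: [0.6107, 0.0168, 0.0897]
eef_rot: [3.141, -0.002, 0.151]
force: [-3.2, -1.4, 8.5]
grip_width: 0.0007
```

Pressed about 14.6 mm at 8.5 N. I'll hold it a second while the drawer springs out, then lift and look.

```bash
python3 -m creep '{"translation":[[0,0,0],[0,0,0],[0,0,0],[0,0,0],[0,0,0]],"yaw":[0,0,0,0,0],"gripper":[255,255,255,255,255]}'
python3 -m creep '{"translation":[[0,0,0],[0,0,0],[0,0,0],[0,0,0],[0,0,0]],"yaw":[0,0,0,0,0],"gripper":[255,255,255,255,255]}'
python3 -m creep '{"translation":[[0,0,5],[0,0,15],[0,0,30],[0,0,50],[0,0,60]],"yaw":[0,0,0,0,0],"gripper":[255,255,255,255,255]}'
python3 - <<'E'
from h import *
c=shot('top','top1.png');P=pts(c).reshape(-1,3)*1000
P=P[~np.isnan(P[:,0])]
l=(P[:,:2]-C)@np.array([[np.cos(A),-np.sin(A)],[np.sin(A),np.cos(A)]])
m=(P[:,2]>52)&(P[:,2]<64)&(l[:,0]<-102)&(l[:,0]>-260)&(abs(l[:,1])<150)
print(m.sum(),np.percentile(l[m],[2,50,98],axis=0),np.median(P[m,2]))
for y in(-60,0):
    for x in range(-170,-95,6):
        k=(abs(l[:,0]-x)<3)&(abs(l[:,1]-y)<20); print(y,x,np.median(P[k,2]).round(),end='; ')
E
```

```text
time_s: 8.52
ee_pos: [0.6107, 0.0168, 0.0902]
eef_rot: [3.141, -0.002, 0.151]
force: [-2.9, -1.0, 6.9]
grip_width: 0.0004
time_s: 8.93
ee_pos: [0.6107, 0.0168, 0.0907]
eef_rot: [3.141, -0.002, 0.151]
force: [-3.0, -0.7, 7.0]
grip_width: 0.0007
time_s: 9.35
ee_pos: [0.6111, 0.0169, 0.153]
eef_rot: [3.141, -0.004, 0.151]
force: [0.2, -0.4, 0.3]
grip_width: 0.0003
924 [[-160.11272064 -138.28093459]
 [-154.02000088  -27.46152457]
 [-148.29836091  139.50349072]] 58.327468373351806
-60 -170 0.0; -60 -164 1.0; -60 -158 58.0; -60 -152 58.0; -60 -146 26.0; -60 -140 25.0; -60 -134 25.0; -60 -128 24.0; -60 -122 25.0; -60 -116 25.0; -60 -110 25.0; -60 -104 28.0; -60 -98 86.0; 0 -170 nan; 0 -164 nan; 0 -158 nan; 0 -152 nan; 0 -146 nan; 0 -140 nan; 0 -134 nan; 0 -128 nan; 0 -122 nan; 0 -116 nan; 0 -110 nan; 0 -104 nan; 0 -98 nan;
  return _methods._mean(a, axis=axis, dtype=dtype,
  ret = ret.dtype.type(ret / rcount)
```

View pics/top1.png

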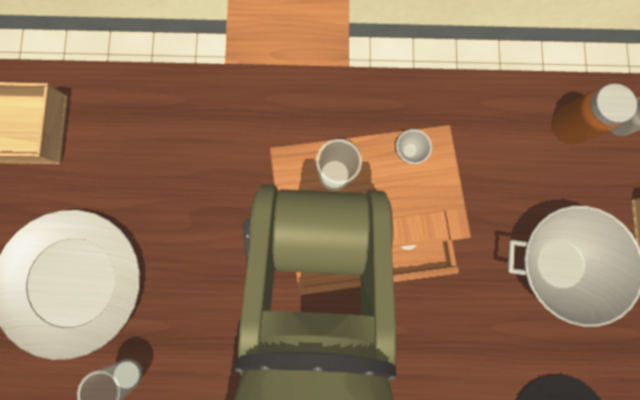

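The drawer has sprung out: the panel line is at pixels (300–458, ~275), its top is 58 mm high at x' = -154, and the gap floor is at 25 mm. The tumbler is still at (338,163). I'll hook the fingers in the gap at x' = -126, y' = 0.

```bash
python3 -m creep '{"translation":[[-12,-35,10],[-25,-70,10],[-37,-105,10],[-37,-112,0],[-37,-112,0]],"yaw":[0,0,0,0,0],"gripper":[255,255,255,255,255]}'
python3 -m creep '{"translation":[[0,0,-25],[0,0,-50],[0,0,-75],[0,0,-90],[0,0,-96]],"yaw":[0,0,0,0,0],"gripper":[255,255,255,255,255]}'
python3 -m creep '{"translation":[[0,0,0],[-4,-0.6,0],[-9,-1.4,0],[-13,-2,0],[-18,-2.7,0]],"yaw":[0,0,0,0,0],"gripper":[255,255,255,255,255]}'
```

```text
time_s: 9.82
ee_pos: [0.5736, -0.0969, 0.1525]
eef_rot: [3.141, -0.004, 0.148]
force: [-0.0, -0.7, -0.0]
grip_width: 0.001
time_s: 10.23
ee_pos: [0.5726, -0.0953, 0.0536]
eef_rot: [-3.14, -0.0, 0.149]
force: [-0.0, -0.6, 0.3]
grip_width: 0.0008
time_s: 10.65
ee_pos: [0.5547, -0.0979, 0.0546]
eef_rot: [-3.14, -0.002, 0.149]
force: [2.6, 0.9, 1.1]
grip_width: 0.0004
```

```bash
python3 -m creep '{"translation":[[-5,-0.8,0],[-10,-1.5,0],[-15,-2.3,0],[-20,-3,0],[-25,-3.8,0]],"yaw":[0,0,0,0,0],"gripper":[255,255,255,255,255]}'
python3 -m creep '{"translation":[[-5,-0.8,0],[-10,-1.5,0],[-14,-2.1,0],[-18,-2.7,0],[-22,-3.3,0]],"yaw":[0,0,0,0,0],"gripper":[255,255,255,255,255]}'
python3 -m creep '{"translation":[[-1,-0.1,0],[-2,-0.3,0],[-3,-0.4,0],[-4,-0.6,0],[-4,-0.6,0]],"yaw":[0,0,0,0,0],"gripper":[255,255,255,255,255]}'
```

```text
time_s: 11.07
ee_pos: [0.5294, -0.1019, 0.0548]
eef_rot: [-3.141, -0.003, 0.149]
force: [2.5, 0.6, 0.9]
grip_width: 0.0011
time_s: 11.48
ee_pos: [0.507, -0.1054, 0.0548]
eef_rot: [-3.141, -0.003, 0.149]
force: [2.4, 0.1, 0.6]
grip_width: 0.0002
time_s: 11.9
ee_pos: [0.5037, -0.1058, 0.0548]
eef_rot: [-3.141, -0.005, 0.149]
force: [7.6, 2.1, -5.1]
grip_width: 0.0003
```

```bash
python3 -m creep '{"translation":[[-1,-0.1,0],[-2,-0.3,0],[-2,-0.3,0],[-2,-0.3,0]],"yaw":[0,0,0,0],"gripper":[255,255,255,255]}'
python3 -m creep '{"translation":[[-1,-0.1,0],[-2,-0.3,0],[-2,-0.3,0],[-2,-0.3,0]],"yaw":[0,0,0,0],"gripper":[255,255,255,255]}'
```

```text
time_s: 12.23
ee_pos: [0.5036, -0.1058, 0.0549]
eef_rot: [3.141, -0.009, 0.149]
force: [16.3, 3.6, -11.1]
grip_width: 0.0007
time_s: 12.57
ee_pos: [0.5036, -0.1058, 0.0549]
eef_rot: [3.141, -0.014, 0.149]
force: [17.7, 3.2, -11.2]
grip_width: 0.0006
```

Hard stop reached. Back off from the panel, lift and retreat.

```bash
python3 -m creep '{"translation":[[8,1.2,0],[15,2.3,0],[18,2.7,0],[18,2.7,0],[18,2.7,5]],"yaw":[0,0,0,0,0],"gripper":[255,255,255,255,255]}'
python3 -m creep '{"translation":[[0,0,25],[0,0,55],[0,0,90],[0,0,125],[0,0,150]],"yaw":[0,0,0,0,0],"gripper":[255,255,255,255,255]}'
python3 -m creep '{"translation":[[-20,-30,0],[-40,-60,0],[-60,-90,0],[-80,-120,0],[-100,-150,0]],"yaw":[0,0,0,0,0],"gripper":[255,255,255,255,255]}'
python3 -m creep '{"translation":[[-20,-30,0],[-40,-60,0],[-60,-90,0],[-80,-120,0],[-100,-150,0]],"yaw":[0,0,0,0,0],"gripper":[255,255,255,255,255]}'
python3 - <<'E'
from h import *
c=shot('top','top2.png');P=pts(c).reshape(-1,3)*1000
P=P[~np.isnan(P[:,0])]
l=(P[:,:2]-C)@np.array([[np.cos(A),-np.sin(A)],[np.sin(A),np.cos(A)]])
m=(P[:,2]>52)&(P[:,2]<64)&(l[:,0]<-160)&(l[:,0]>-260)&(abs(l[:,1])<130)
print(m.sum(),np.percentile(l[m],[2,50,98],axis=0),np.median(P[m,2]))
t=(P[:,2]>180)&(P[:,2]<205)&(l[:,0]>-20)&(l[:,0]<100)&(abs(l[:,1])<160)
print(cv2.minAreaRect(P[t,:2].astype('float32')))
E
```

```text
time_s: 12.98
ee_pos: [0.5209, -0.103, 0.0592]
eef_rot: [3.141, -0.012, 0.149]
force: [-0.3, 0.7, -0.6]
grip_width: 0.0007
time_s: 13.4
ee_pos: [0.5209, -0.1031, 0.2127]
eef_rot: [3.14, -0.014, 0.149]
force: [-0.3, 0.5, 0.7]
grip_width: 0.0005
time_s: 13.82
ee_pos: [0.4193, -0.2541, 0.2131]
eef_rot: [3.14, -0.015, 0.149]
force: [0.3, -0.5, -0.3]
grip_width: 0.0006
time_s: 14.23
ee_pos: [0.3177, -0.4052, 0.2136]
eef_rot: [3.14, -0.015, 0.149]
force: [0.7, -0.2, 0.7]
grip_width: 0.0002
1118 [[-220.64889829 -125.08684008]
 [-214.43810479    1.08011317]
 [-208.86448336  124.58087936]] 58.37352599677152
((725.5411987304688, -15.62270736694336), (66.32804870605469, 65.2889404296875), 0.8583341836929321)
```

View pics/top2.png

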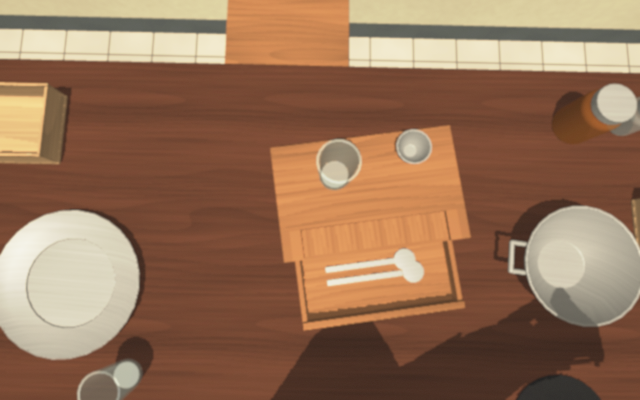

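The drawer is fully open: its panel runs from (303,325) to (463,305) at x' = -214, which is 120 mm out. Spoons show at (370,270). The tumbler at (338,162) hasn't moved, and the arm is clear.

```bash
python3 -c "
from station import ctrl
print(ctrl.hand_in())"
```

```text
the job is handed in; nothing more can be done
None
```

The drawer is fully open, the arm is clear of everything, and the job is handed in (robot clock about 14 s).

- **Finding the catch:** I pressed the tiles one by one from the right. Five were rigid, with at most about 19 N read on them. The sixth (y = +105 mm, far left) sank.
- **Pressing it:** I pushed the catch to about 14.6 mm below the ledge at 8.5 N, and the drawer sprang out.
- **Opening the drawer:** I hooked the closed fingers behind the panel and pulled at 2–3 N until it hit a hard stop, where the force read about 18 N. Then I backed off and retreated.

**Last checks:**
- **Drawer:** The panel centre is at x = -214 mm in the chest's frame, which is 120 mm out. The spoons are visible inside.
- **Tumbler:** It measures at (725.5, -15.6) mm, against (726, -16) mm at the start, so it has not moved.
- **Robot:** The wrist force is about zero and the robot is touching nothing.

No check failed. The sprung-out position measured 60–65 mm rather than the stated 55 mm or so. I did not look into the difference, and the final opening agrees with the given 120 mm.

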